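# Change a gearmotor from chain sprocket to spur gear

### The job

This gearmotor is being changed over from chain to rack drive: lift the dark chain sprocket off its upright splined shaft and put it in the red bin that holds the other sprockets, and put the brass-coloured spacer sleeve in the red bin that holds the other sleeves. Then take the bright steel spur gear, hub up, turn it until its bore meshes with the shaft's splines, slide it down the shaft and push it fully home against the sprung washer, so that the whole black retaining-ring groove near the shaft's end shows above the hub. Finish while still holding the gear pressed home, ready for a workmate to fit the retaining ring, and leave everything else on the bench where it is.

Things in the scene. Friction and masses are not known exactly. Their poses are not given: they have to be found in the camera images.
- sprocket_mid (a point): Dark chain sprocket, about 0.35 kg, 45 mm high: toothed disc 70 mm across, 8 mm thick; above it a round hub 46 mm across, 37 mm tall; splined bore right through. Starts on the shaft, hub up, loose on the washer, nothing locks it; lift it straight up 70 mm to clear the shaft. Point: on its axis, half-way up, 22.5 mm above the underside; z out of the hub's top.
- spacer_mid (a point): Brass-coloured plain spacer sleeve, 0.12 kg, standing on the bench: a tube 42 mm outside, 34 mm inside, 40 mm tall. This point is at its centre, 20 mm above its underside.
- gear_mid (a point): Bright steel spur gear, about 0.55 kg, 55 mm high, on the bench hub up: teeth 72 mm across, 20 mm thick; above them a round hub 46 mm across, 35 mm tall. Through bore with 6 grooves (every 60 degrees), about 1 mm clearance: enters when turned to within about 3 degrees; may turn a little when gripped. Point: on its axis, 27.5 mm above the underside; z out of the hub's top, x through the middle of a groove.
- shaft_end (a point): Centre of the upper end of the upright splined output shaft, 182 mm above the bench. z up, x through the middle of one of 6 splines (6 mm wide, 32 mm over splines, 24 mm core, last 3 mm chamfered). The shaft does not turn. A part's underside starts to enter at this height. Black retaining-ring groove 10.5 to 13.5 mm below this end.
- drive: Gearmotor, fixed for the job. Origin on the bench below the shaft's axis. Aluminium gearbox up to 104 mm high, about 65 mm around the shaft (80 mm to its +y side). The motor lies along its +x, axis 50 mm to +y of the shaft, 116 mm high, from 64 to 246 mm beyond the shaft, with a terminal box 145 mm high from 97 to 173 mm beyond.
- washer_top (a point): Top centre of the copper-coloured sprung thrust washer (54 mm across) round the foot of the shaft; 64 mm below the shaft's end when up, 70 mm when pressed right down. The gear's underside comes to rest on it.
- washer (a joint): How far the sprung washer is pressed down: 0 is up, 0.006 m is its solid stop. The spring pushes up with 8 N at 0 and 16 N at 0.006, so the gear's own weight does not press it down: it takes about 10 N of push through the gear, kept up.
- sprocket_bin: Red open picking bin holding two dark sprockets on edge at its back; 210 mm long (x) x 140 mm wide (y), walls 75 mm high and 3 mm thick, low front lip 40 mm, facing the robot (-x side). Floor 4 mm thick. Origin: underside centre. The stock takes up the back, from 30 mm behind the centre; it is fixed. The two bins may change places.
- sprocket_bin_free (a point): Middle of the free floor in the front of the sprocket bin (free patch about 120 x 134 mm), 4 mm above the bench.
- spacer_bin: The same red bin, holding brass-coloured sleeves at its back, from 15 mm behind the centre. Origin: underside centre.
- spacer_bin_free (a point): Middle of the free floor in the front of the sleeve bin (free patch about 110 x 134 mm), 4 mm above the bench.
- dish: Steel dish 80 mm across, 16 mm high, with the retaining ring and a screw in it, in front of the gearmotor; leave alone. Origin: underside centre.
- pliers: Retaining-ring pliers with blue grips, 155 mm long, 14 mm high, lying on the bench; leave alone. Origin: at the pivot.
- mallet: Soft-faced mallet, 255 mm long, 33 mm high, lying on the bench; leave alone. Origin: mid handle.
- screwdriver: Green-handled screwdriver, about 200 mm long, lying on the bench; leave alone.
- angle_bracket: Slotted steel angle bracket, 150 x 40 mm, 44 mm high; leave alone. Origin: underside centre.
- u_bracket: Steel U bracket, 60 x 100 mm, 49 mm high; leave alone. Origin: underside centre.
- grease_tin: Yellow grease tin 76 mm across, 85 mm high, at the right (-y) of the bench; leave alone. Origin: underside centre.
Mind the look-alikes: they are no part of the job. Of the things that look like the part that bears spacer_mid, take the one that is farthest from the robot's base at the start. Leave any purple look-alike of the part that bears sprocket_mid alone.

How it is judged (in metres and radians):
At the end, for the whole second after the job is handed in: Sprocket and sleeve lie still and untouched, each inside its own bin (centre under 60 mm up). The gear is on the splines, hub up (0.06 rad), within 3 mm of the axis, held by the fingers and pressing the washer down more than 4.5 of its 6 mm, all through the last second (x of sprocket_mid in the frame of sprocket_bin between -0.1 and 0.1 m and y of sprocket_mid in the frame of sprocket_bin between -0.065 and 0.065 m and z of sprocket_mid in the frame of sprocket_bin between 0 and 0.06 m and linear speed of each of sprocket, spacer below 0.03 m/s and contact force between each of sprocket, spacer and the arm below 0.1 N and contact force between each of sprocket, spacer and the fingers below 0.1 N and x of spacer_mid in the frame of spacer_bin between -0.1 and 0.1 m and y of spacer_mid in the frame of spacer_bin between -0.065 and 0.065 m and z of spacer_mid in the frame of spacer_bin between 0 and 0.06 m and value of joint washer above 0.0045 m and contact force between gear and the fingers above 3 N and horizontal distance between gear_mid and shaft_end below 0.003 m and angle between gear_mid's own z axis and vertical below 0.06 rad and z of gear_mid in the frame of shaft_end below -0.0405 m and linear speed of gear below 0.02 m/s); the arm keeps its last pose, push and grip.
It fails at once if any of the bystanders (dish, pliers, mallet, screwdriver, brackets, grease tin) is moved more than 40 mm (distance of any of dish, pliers, mallet, screwdriver, angle_bracket, u_bracket, grease_tin from where it was at the start of the episode above 0.04 m).
It also fails if it takes over 72 s, if anything falls off the work surface, if the arm or the gripper's body presses on something with over 40 N, if the wrist force passes 120 N, or if a joint passes its speed limit or range.

### The arm

A 6-joint arm with a two-finger parallel gripper is mounted at the origin on the work surface. World frame = base frame: x ahead of the robot, y to its left, z up, the work surface at z = 0. Lengths are in mm, angles in degrees, forces in N, time in s.
With the tool pointing down it reaches from about 350 to 850 mm from the base axis. Payload 8.1 kg.
Tool frame: the origin (TCP) lies midway between the tips of the shut fingers; the grasp point (between the pads) lies 19 mm behind it; z points along the fingers, y is the direction in which the jaws open and shut (so a half turn about z gives the same grasp; the last joint's range is limited). The gripper opens to 85 mm and grips with 20 to 120 N. Pads are 22 mm wide; open, the fingers measure 114 mm over their backs; the gripper's body (76 mm by 85 mm) begins 54 mm behind the grasp point. The pads swing forward as they close: fully open they stand 13 mm farther back than shut.
Start: joints at [62.028, 7.471, 85.268, -0, 87.261, -4.893], TCP at [235.177, 551.994, 231.292] pointing down, gripper open.
Joint ranges: [-169.43, 169.43], [-51.17, 129.36], [1.28, 143.12], [-76.62, 256.62], [0, 156.53], [-152.29, 152.29]. Speed limits (degrees/s): [136.94, 136.94, 159.86, 180, 180, 180].

### API

Orientations are given as [roll, pitch, yaw] about the fixed x, y, z axes, in that order (R = Rz(yaw) Ry(pitch) Rx(roll)).
In Python, from bench import r gives the robot as it stands.
- The arm moves only by the shell command python3 -m jog 'ROWS' [FORCE]. ROWS is JSON, a list of rows, each a list of 5 numbers: the shift along the tool's x, y, z in m, then the turn about the tool's z in rad, then the opening, from 0 (shut) to 1 (fully open). A call has 1 to 20 rows; each row is the pose to reach, as a shift and turn from the pose measured when the call began, along the tool's axes at that moment; what a row does not reach only later rows make up. A row lasts 1/10 s, in which the tool goes at most 50 mm and 8.59 degrees, less where a joint would pass 70% of its speed; a pose out of reach is approached as far as the arm can. A call with a gripper value outside its range is refused whole. The fingers move at their own pace and stop on an object; FORCE is the grip in N (left out, the last holds). Time passes only in rows, so rows that repeat a pose let the fingers close. It gives the time, the measured TCP pose, the force and the opening at its end, in the units of the state.
- r.sense(): the state, without advancing time (a new reading comes with each control period).
- r.snapshot(name): name is "scene" or "top"; returns a dict with "pixels" (420x560x3 uint8, red, green, blue), "K" (3x3 intrinsics, pixels), "R" (3x3) and "t" (3): a world point X has camera coordinates R X + t. Camera axes: x right, y down, z forward; pixel columns grow to the right and rows downward; lengths in mm; the calibration is good to about 2 mm. A picture is of the moment at which its call begins. There is no depth.
- r.hand_in(): hands the job in, once; it reports no verdict.
The state is a dict: "time": time; "joint_pos": joint angles; "qd": joint speeds; "joint_efforts": joint torques, N m; "tool_pos": TCP position; "tcp_rot": TCP orientation; "ft_force": force on the tool from outside, world axes, zero at the start; "wrist_torque": the same for the moment, N m; "finger_gap": finger opening in mm.
Only numpy, scipy, OpenCV 4.12 (cv2) and the standard library are available. Lean on these libraries where they do the work, as an engineer would, in place of code of your own. Each camera call takes 0.05 s, during which the arm holds its last target.

## Working session

There is one attempt and no reset: what is moved stays moved. The work goes in short steps, Python scripts to look and compute and a shell command to move; the robot and the scene stay as the last step left them, time stands still between calls to the robot, and variables do not carry over. Pictures are saved under pics/ and viewed, and the job is handed in when it is done.

```bash
ls; mkdir -p pics; python3 - <<'E'
from bench import r
import cv2
for n in("scene","top"):
    s=r.snapshot(n); cv2.imwrite(f"pics/{n}0.png",s["pixels"][:,:,::-1])
    print(n,s["K"],s["R"],s["t"])
print(r.sense())
E
```

```text
pics
scene [[417.09197708   0.         279.42117888]
 [  0.         417.09197708 217.18140509]
 [  0.           0.           1.        ]] [[-0.3267886   0.94504197 -0.01024114]
 [ 0.50902389  0.16686597 -0.84442313]
 [-0.7963064  -0.28116084 -0.53557884]] [ 172.2293555  -114.34428193 1502.49001808]
top [[401.44076987   0.         279.015819  ]
 [  0.         401.44076987 204.44135141]
 [  0.           0.           1.        ]] [[-0.00497093 -0.99945668  0.0325828 ]
 [-0.99427935  0.00146341 -0.10680086]
 [ 0.10669515 -0.0329273  -0.99374641]] [ -50.35185656  458.86247839 1148.02044824]
{'time': 0.1, 'joint_pos': array([ 6.20275748e+01,  7.51192254e+00,  8.53238050e+01,  3.82509148e-04,
        8.72620938e+01, -4.89409374e+00]), 'qd': array([ 0.0228369 , -0.05953668, -0.17276032,  0.15300949,  0.02024948,
        0.0463056 ]), 'joint_efforts': array([ 1.86417739e-03, -5.70946920e+01, -5.01946414e+01, -1.72937926e-04,
        7.94988504e-03, -6.29189185e-05]), 'tool_pos': array([234.94341317, 551.54056974, 230.33010188]), 'tcp_rot': array([-1.79902568e+02, -8.72619507e-03,  1.56921642e+02]), 'ft_force': array([-0.48993694,  1.40007347, -0.72894045]), 'wrist_torque': array([-0.0308402 ,  0.02691915,  0.01499964]), 'finger_gap': 85.3304775693525}
```

View pics/scene0.png

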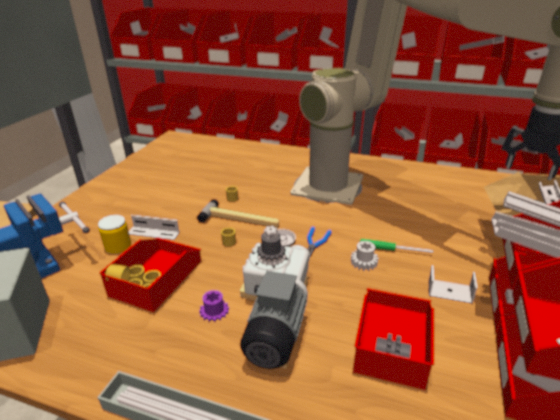

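View pics/top0.png

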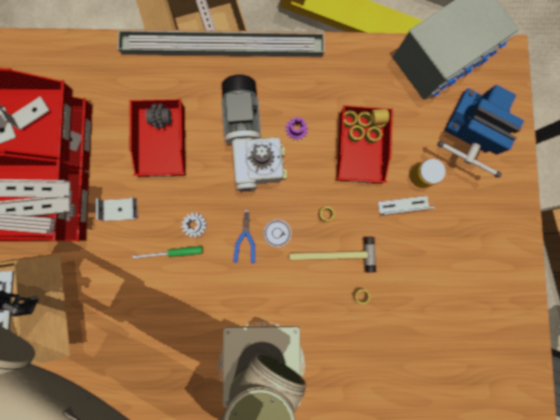

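The top view shows sprocket on shaft ~(262,155), gear ~(194,225), sleeves (327,214) and (362,296), sleeve bin right, sprocket bin left, and a purple decoy at (297,128). Next I'll zoom in.

```bash
cat > h.py <<'E'
import numpy as np, cv2
from bench import r
def proj(s,X):
    c=s["R"]@np.asarray(X,float)+s["t"]; p=s["K"]@c; return p[:2]/p[2]
def unproj(s,uv,z):
    K=np.array(s["K"]);R=np.array(s["R"]);t=np.array(s["t"])
    d=R.T@np.linalg.solve(K,[uv[0],uv[1],1]); o=-R.T@t
    return o+d*(z-o[2])/d[2]
def crop(s,c,h,k,name):
    x,y=c;im=s["pixels"][:,:,::-1]
    x0,y0=int(x-h),int(y-h)
    im=np.ascontiguousarray(im[max(y0,0):y0+2*h,max(x0,0):x0+2*h])
    return cv2.resize(im,None,fx=k,fy=k,interpolation=cv2.INTER_CUBIC)
E
python3 - <<'E'
from h import *
s=r.snapshot("top"); q=r.snapshot("scene")
a=[crop(s,c,20,10,'') for c in((194,225),(262,155))]
cv2.imwrite("pics/c1.png",np.hstack(a))
a=[crop(q,c,25,8,'') for c in((365,252),(272,245))]
cv2.imwrite("pics/c2.png",np.hstack(a))
cv2.imwrite("pics/c3.png",np.hstack([crop(s,c,40,5,'') for c in((158,138),(364,145))]))
print(s["t"],q["t"])
for n,uv,z in(("gear",(194,225),55),("shaft",(262,155),182),("sp",(327,214),40),("sp2",(362,296),40),("spurple",(297,128),40)): print(n,unproj(s,uv,z))
E
```

```text
[ -50.35185656  458.86247839 1148.02044824] [ 172.2293555  -114.34428193 1502.49001808]
gear [397.69152347 188.78464347  55.        ]
shaft [569.28671284  -3.67912084 182.        ]
sp [ 429.13933375 -189.97711094   40.        ]
sp2 [ 195.61813491 -285.53117851   40.        ]
spurple [ 683.93997261 -105.58010775   40.        ]
```

```bash
python3 - <<'E'
import cv2,numpy as np
cv2.imwrite("pics/c12.png",np.vstack([cv2.imread("pics/c1.png")[:, :800],]))
E
```

```text
(no output)
```

View pics/c1.png

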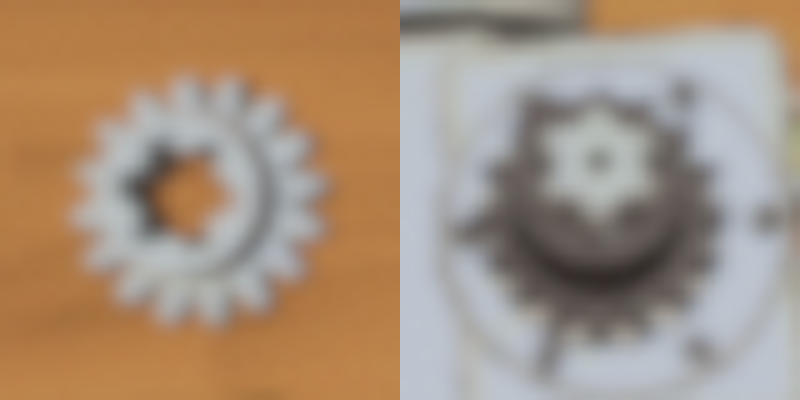

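View pics/c2.png

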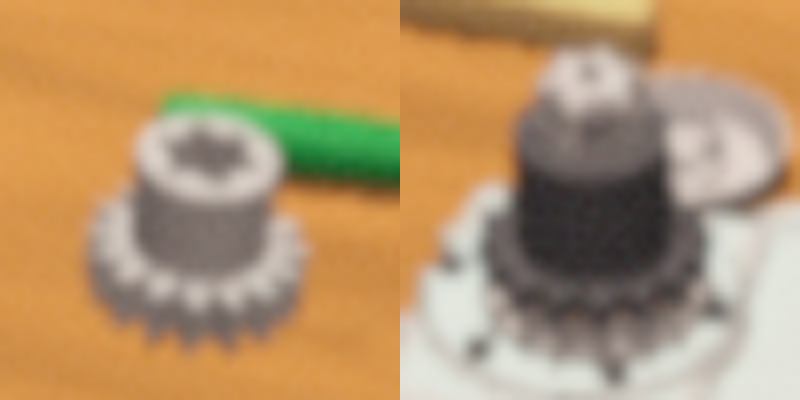

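View pics/c3.png

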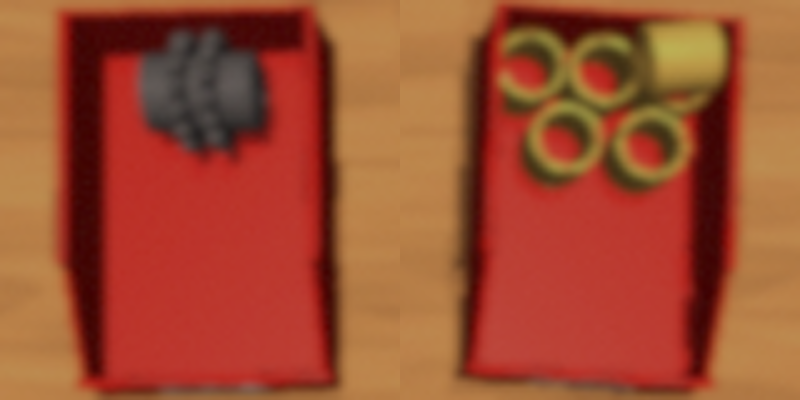

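```bash
cat > fit.py <<'E'
from h import *
from scipy.optimize import minimize
def grid(s,c0,h,ss=4):
    x0,y0=int(c0[0]-h),int(c0[1]-h); n=2*h
    sub=(np.arange(n*ss)+.5)/ss-.5
    U,V=np.meshgrid(x0+sub,y0+sub)
    return x0,y0,n,U,V
def plane(s,U,V,z):
    K=np.array(s["K"]);R=np.array(s["R"]);t=np.array(s["t"])
    P=np.stack([U.ravel(),V.ravel(),np.ones(U.size)])
    d=R.T@np.linalg.solve(K,P); o=-R.T@t
    k=(z-o[2])/d[2]; return (o[0]+d[0]*k).reshape(U.shape),(o[1]+d[1]*k).reshape(U.shape)
def star(X,Y,cx,cy,ph,core,over,w):
    dx,dy=X-cx,Y-cy; rr=np.hypot(dx,dy); m=rr<core
    for k in range(6):
        a=ph+k*np.pi/3; u=dx*np.cos(a)+dy*np.sin(a); v=-dx*np.sin(a)+dy*np.cos(a)
        m=m|((u>0)&(abs(v)<w/2)&(rr<over))
    return m
def fitstar(s,z,c,img,core,over,w,rout,h=12,ss=4):
    uv=proj(s,[c[0],c[1],z]); x0,y0,n,U,V=grid(s,uv,h,ss); X,Y=plane(s,U,V,z)
    I=img[y0:y0+n,x0:x0+n].astype(float)
    def cost(p):
        rr=np.hypot(X-p[0],Y-p[1]); wt=(rr<rout).astype(float)
        m=star(X,Y,*p,core,over,w).astype(float)
        m=cv2.resize(cv2.GaussianBlur(m,(0,0),0.6*ss),(n,n),interpolation=cv2.INTER_AREA)
        W=cv2.resize(wt,(n,n),interpolation=cv2.INTER_AREA)
        ok=W>.5; return -abs(np.corrcoef(m[ok],I[ok])[0,1])
    res=[]
    for d in range(0,60,6):
        b=minimize(cost,[c[0],c[1],np.radians(d)],method='Nelder-Mead',options=dict(initial_simplex=[[c[0],c[1],np.radians(d)],[c[0]+3,c[1],np.radians(d)],[c[0],c[1]+3,np.radians(d)],[c[0],c[1],np.radians(d+6)]]))
        res.append((round(b.fun,4),round(b.x[0],1),round(b.x[1],1),round(np.degrees(b.x[2])%60,1)))
    return sorted(res)[:4]
def white(s):
    p=s["pixels"].astype(float); return p.min(2)   # blue/min channel: high on metal, low on wood
E
python3 - <<'E'
from fit import *
for n in("top","scene"):
    s=r.snapshot(n); w=white(s)
    print(n,"gear",fitstar(s,55,(397,189),w,12.7,16.7,7,22))
    print(n,"shaft",fitstar(s,182,(569,-4),w,12,16,6,22))
s=r.snapshot("top");print(-s["R"].T@s["t"])
E
```

```text
top gear [(np.float64(-0.9635), np.float64(401.1), np.float64(197.0), np.float64(23.7)), (np.float64(-0.9634), np.float64(401.1), np.float64(196.9), np.float64(23.2)), (np.float64(-0.9634), np.float64(401.1), np.float64(196.9), np.float64(23.4)), (np.float64(-0.9632), np.float64(401.1), np.float64(196.9), np.float64(23.1))]
top shaft [(np.float64(-0.84), np.float64(579.0), np.float64(-1.9), np.float64(0.5)), (np.float64(-0.839), np.float64(579.0), np.float64(-1.8), np.float64(3.1)), (np.float64(-0.8384), np.float64(579.0), np.float64(-1.9), np.float64(3.4)), (np.float64(-0.8366), np.float64(579.0), np.float64(-1.8), np.float64(58.9))]
scene gear [(np.float64(-0.9468), np.float64(399.3), np.float64(197.0), np.float64(20.4)), (np.float64(-0.9465), np.float64(399.4), np.float64(197.0), np.float64(21.1)), (np.float64(-0.9465), np.float64(399.4), np.float64(197.0), np.float64(21.2)), (np.float64(-0.9462), np.float64(399.3), np.float64(197.0), np.float64(20.2))]
scene shaft [(np.float64(-0.9058), np.float64(582.1), np.float64(-0.9), np.float64(59.6)), (np.float64(-0.9055), np.float64(582.1), np.float64(-0.8), np.float64(59.3)), (np.float64(-0.9052), np.float64(582.1), np.float64(-0.8), np.float64(59.0)), (np.float64(-0.9049), np.float64(582.2), np.float64(-0.9), np.float64(0.3))]
[ 333.49897624  -13.19478978 1191.48871731]
```

```bash
python3 - <<'E'
from fit import *
def fitring(s,z,c,img,h=14,ss=4):
    uv=proj(s,[c[0],c[1],z]); x0,y0,n,U,V=grid(s,uv,h,ss); X,Y=plane(s,U,V,z)
    I=img[y0:y0+n,x0:x0+n].astype(float)
    def cost(p):
        rr=np.hypot(X-p[0],Y-p[1]); m=((rr<21)&(rr>17)).astype(float)
        m=cv2.resize(cv2.GaussianBlur(m,(0,0),0.6*ss),(n,n),interpolation=cv2.INTER_AREA)
        W=cv2.resize((rr<27).astype(float),(n,n)); ok=W>.5
        return -abs(np.corrcoef(m[ok],I[ok])[0,1])
    b=minimize(cost,c,method='Nelder-Mead',options=dict(initial_simplex=[c,[c[0]+5,c[1]],[c[0],c[1]+5]])); return b.x.round(1),round(b.fun,3)
for n in("top","scene"):
    s=r.snapshot(n); p=s["pixels"].astype(float); 
    for ch,im in(("g-r",p[...,1]-p[...,0]),("b",p[...,2])):
        print(n,ch,fitring(s,40,[429,-190],im),fitring(s,40,[196,-286],im))
s=r.snapshot("top")
for nm,f,b in(("spr",[(135,174.6),(185,174.6)],[(130,100),(181.6,100)]),("sl",[(336.4,181),(387,181)],[(343.4,106),(393,109)])):
    F=[unproj(s,u,40)[:2] for u in f];B=[unproj(s,u,75)[:2] for u in b]
    print(nm,np.round(F,0).tolist(),np.round(B,0).tolist(),np.mean(F+B,0))
for n in ("top","scene"):
    s=r.snapshot(n)
    for nm,c,col in(("spr",None,0),): pass
cv2.imwrite("pics/d1.png",np.hstack([crop(s,c,48,8,'')[:,:400*2] for c in((397,335),)]))
cv2.imwrite("pics/d2.png",crop(s,(155,270),50,8,''))
cv2.imwrite("pics/d3.png",crop(r.snapshot("top"),(327,214),15,15,''))
E
```

```text
top g-r (array([ 430.3, -186.8]), np.float64(-0.881)) (array([ 196.3, -283.2]), np.float64(-0.786))
top b (array([ 428.1, -182.7]), np.float64(-0.722)) (array([ 199.1, -278.7]), np.float64(-0.627))
scene g-r (array([ 416.1, -162.5]), np.float64(-0.275)) (array([ 193.8, -280.1]), np.float64(-0.234))
scene b (array([ 431.2, -189.9]), np.float64(-0.337)) (array([ 194.4, -283.7]), np.float64(-0.251))
spr [[544.0, 363.0], [544.0, 220.0]] [[753.0, 372.0], [754.0, 227.0]] [648.67217954 295.34051023]
sl [[526.0, -219.0], [526.0, -368.0]] [[739.0, -238.0], [731.0, -382.0]] [ 630.47986287 -301.91263687]
```

View pics/d2.png

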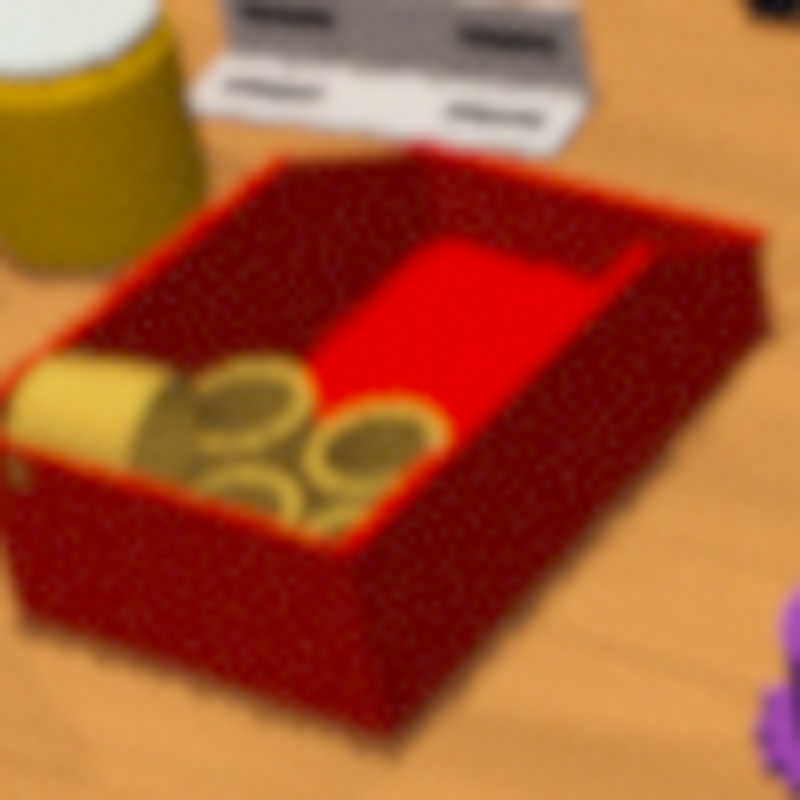

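View pics/d3.png

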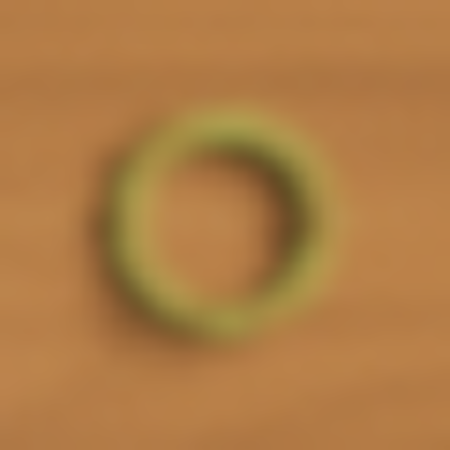

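```bash
cat > go.py <<'E'
from h import *
from scipy.spatial.transform import Rotation as Ro
def go(x,y,z,yaw):
    s=r.sense(); R=Ro.from_euler('xyz',s["tcp_rot"],degrees=True)
    d=R.inv().apply(np.array([x,y,z])-s["tool_pos"])/1000
    dy=(yaw-s["tcp_rot"][2]+180)%360-180
    print("pos",s["tool_pos"].round(1),s["tcp_rot"].round(2),"gap",round(s["finger_gap"],1),"F",s["ft_force"].round(1),"t",round(s["time"],2),"j6",round(s["joint_pos"][5],1))
    print("shift",d.round(4),"turn",round(-np.radians(dy),4))
E
python3 -c "
from go import *
go(580,-1.5,235,180)"
```

```text
pos [235.2 552.  231.3] [180.    -0.   156.92] gap 85.4 F [ 0.5 -0.1  0.3] t 0.65 j6 -4.9
shift [-0.5342 -0.374  -0.0037] turn -0.4029
```

```bash
python3 -m jog '[[-0.06,-0.04,-0.02,-0.05,1],[-0.534,-0.374,-0.004,-0.4,1],[-0.534,-0.374,-0.004,-0.4,1],[-0.534,-0.374,-0.004,-0.4,1],[-0.534,-0.374,-0.004,-0.4,1],[-0.534,-0.374,-0.004,-0.4,1],[-0.534,-0.374,-0.004,-0.4,1],[-0.534,-0.374,-0.004,-0.4,1],[-0.534,-0.374,-0.004,-0.4,1],[-0.534,-0.374,-0.004,-0.4,1],[-0.534,-0.374,-0.004,-0.4,1],[-0.534,-0.374,-0.004,-0.4,1],[-0.534,-0.374,-0.004,-0.4,1],[-0.534,-0.374,-0.004,-0.4,1],[-0.534,-0.374,-0.004,-0.4,1],[-0.534,-0.374,-0.004,-0.4,1],[-0.534,-0.374,-0.004,-0.4,1],[-0.534,-0.374,-0.004,-0.4,1]]' 40
python3 -c "
from go import *
go(580,-1.5,132,180)"
```

```text
time: 2.45
tool_pos: [579.4, 0.1, 235.6]
tcp_rot: [180.0, 0.0, 180.0]
ft_force: [-0.0, -0.4, 0.3]
finger_gap: 85.5
pos [5.794e+02 1.000e-01 2.356e+02] [1.7999e+02 2.0000e-02 1.7996e+02] gap 85.5 F [-0.  -0.4  0.3] t 2.45 j6 -95.0
shift [-0.0005 -0.0016  0.1036] turn -0.0007
```

```bash
python3 -m jog '[[0,-0.002,0.03,0,1],[0,-0.002,0.06,0,1],[0,-0.002,0.085,0,1],[0,-0.002,0.1,0,1],[0,-0.002,0.104,0,1],[0,-0.002,0.104,0,1]]'
python3 -m jog '[[0,0,0,0,0.4],[0,0,0,0,0.4],[0,0,0,0,0.4],[0,0,0,0,0.4],[0,0,0,0,0.4],[0,0,0,0,0.4],[0,0,0,0,0.4],[0,0,0,0,0.4]]' 40
python3 -c "
from h import *
for n,c in(('scene',(272,245)),):
  cv2.imwrite('pics/e1.png',crop(r.snapshot(n),c,60,6,''))"
```

```text
time: 3.05
tool_pos: [579.4, -1.5, 131.8]
tcp_rot: [180.0, 0.0, 180.0]
ft_force: [0.6, -0.4, 0.5]
finger_gap: 85.5
time: 3.85
tool_pos: [580.3, -1.6, 132.8]
tcp_rot: [180.0, 0.1, 180.0]
ft_force: [0.2, 0.9, 5.3]
finger_gap: 44.9
```

View pics/e1.png

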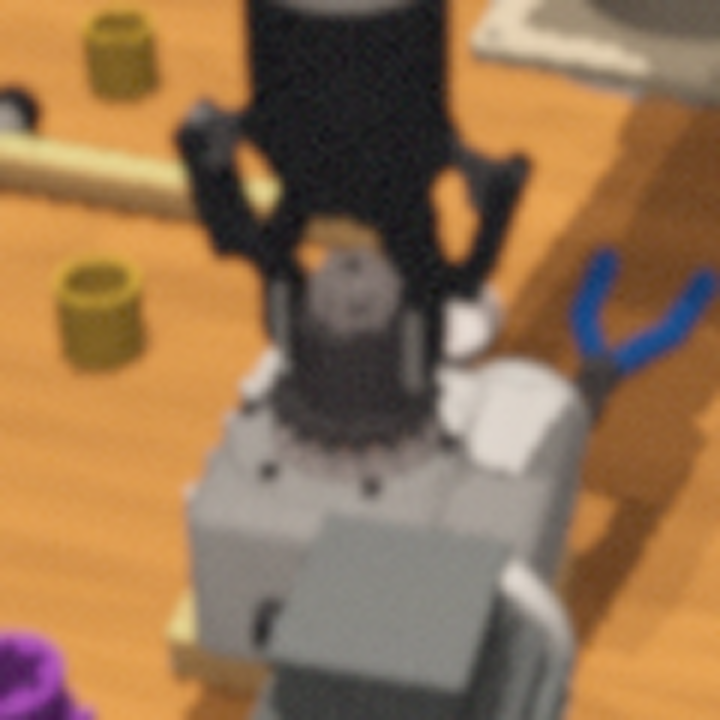

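The fingers hold the sprocket's hub (gap 44.9 mm). Lifting straight up.

```bash
python3 -m jog '[[0,0,-0.01,0,0.3],[0,0,-0.025,0,0.3],[0,0,-0.045,0,0.3],[0,0,-0.07,0,0.3],[0,0,-0.09,0,0.3],[0,0,-0.1,0,0.3],[0,0,-0.1,0,0.3]]' 50
python3 -c "
from go import *
cv2.imwrite('pics/e2.png',crop(r.snapshot('scene'),(272,225),60,6,''))
go(607,293,232,180); go(607,293,40,180)"
```

```text
time: 4.6
tool_pos: [580.8, -1.7, 235.0]
tcp_rot: [-180.0, 0.3, 180.0]
ft_force: [0.1, -0.2, -3.0]
finger_gap: 44.9
pos [580.1  -1.6 233.3] [1.8000e+02 1.7000e-01 1.7999e+02] gap 44.7 F [ 0.5 -0.1 -3.5] t 4.65 j6 -95.2
shift [-0.0268  0.2946  0.0014] turn -0.0002
pos [580.1  -1.6 233.3] [1.8000e+02 1.7000e-01 1.7999e+02] gap 44.7 F [ 0.5 -0.1 -3.5] t 4.65 j6 -95.2
shift [-0.0262  0.2946  0.1934] turn -0.0002
```

View pics/e2.png

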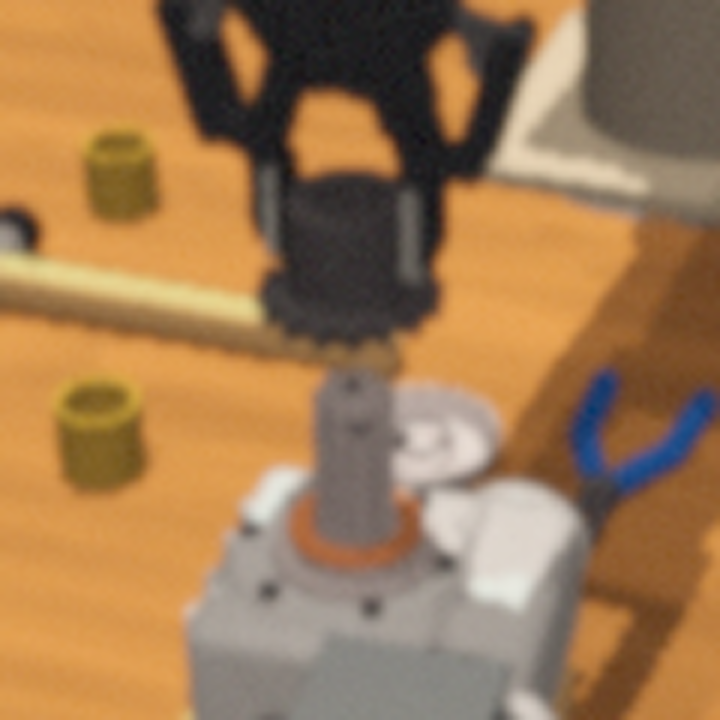

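Sprocket is clear of the shaft, held level. Carrying it to the bin.

```bash
python3 -m jog '[[-0.003,0.03,0,0,0.3],[-0.008,0.075,0,0,0.3],[-0.012,0.12,0,0,0.3],[-0.016,0.165,0,0,0.3],[-0.02,0.21,0.0,0,0.3],[-0.024,0.25,0.02,0,0.3],[-0.026,0.28,0.05,0,0.3],[-0.027,0.294,0.09,0,0.3],[-0.027,0.295,0.13,0,0.3],[-0.027,0.295,0.165,0,0.3],[-0.027,0.295,0.19,0,0.3],[-0.027,0.295,0.205,0,0.3],[-0.027,0.295,0.211,0,0.3],[-0.027,0.295,0.211,0,0.3]]'
python3 -c "
from go import *
from fit import *
cv2.imwrite('pics/e3.png',np.hstack([crop(r.snapshot('scene'),(397,320),50,4,''),crop(r.snapshot('top'),(158,138),50,4,'')]))
go(607,294,22,180)
for n in('top','scene'):
    s=r.snapshot(n); w=white(s); print(fitstar(s,182,(580,-1.5),w,12,16,6,19))
"
```

```text
time: 6.05
tool_pos: [607.2, 293.1, 21.7]
tcp_rot: [-180.0, 0.1, 180.0]
ft_force: [-0.0, -0.4, -3.5]
finger_gap: 44.6
pos [608.6 293.6  23.3] [179.97   0.25 179.98] gap 45.1 F [-0.3  0.  -2.7] t 6.15 j6 -68.5
shift [0.0016 0.0004 0.0013] turn -0.0004
[(np.float64(-0.5419), np.float64(581.7), np.float64(-2.0), np.float64(5.6)), (np.float64(-0.5398), np.float64(581.6), np.float64(-2.2), np.float64(3.9)), (np.float64(-0.5386), np.float64(581.7), np.float64(-1.9), np.float64(6.4)), (np.float64(-0.5363), np.float64(579.2), np.float64(-2.2), np.float64(59.4))]
[(np.float64(-0.9194), np.float64(581.6), np.float64(-1.0), np.float64(57.9)), (np.float64(-0.9192), np.float64(581.5), np.float64(-1.4), np.float64(59.3)), (np.float64(-0.9187), np.float64(581.4), np.float64(-1.0), np.float64(57.9)), (np.float64(-0.9187), np.float64(581.6), np.float64(-1.0), np.float64(58.0))]
```

View pics/e3.png

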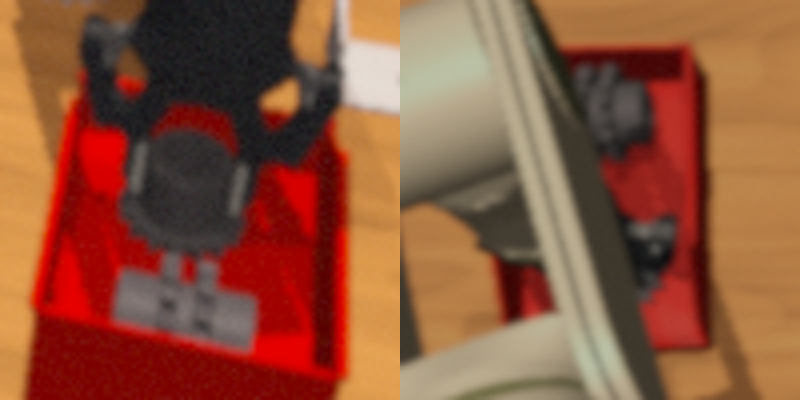

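```bash
python3 -m jog '[[0,0,0.001,0,0.5],[0,0,0.001,0,0.65],[0,0,0.001,0,0.72],[0,0,0.001,0,0.72],[0,0,-0.02,0,0.72],[0,0,-0.05,0,0.72],[0,0,-0.09,0,0.8],[0,0,-0.14,0,1],[0,0,-0.18,0,1]]'
python3 -c "
from go import *
cv2.imwrite('pics/e4.png',crop(r.snapshot('scene'),(397,320),50,6,''))
go(430,-187,150,180)"
```

```text
time: 7.15
tool_pos: [608.3, 293.8, 207.0]
tcp_rot: [179.9, 0.4, 180.0]
ft_force: [0.3, 0.8, -0.5]
finger_gap: 85.8
pos [611.3 295.  215.9] [179.68   0.99 179.98] gap 85.3 F [1.6 1.3 6.3] t 7.2 j6 -68.5
shift [ 0.1823 -0.4824  0.0601] turn -0.0003
```

View pics/e4.png

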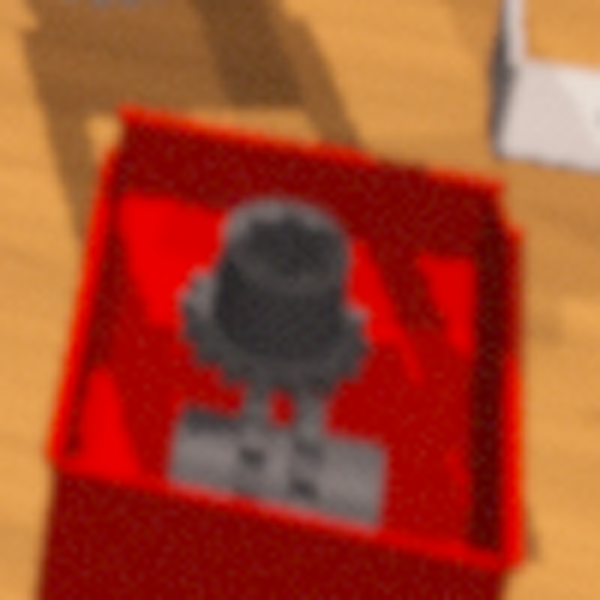

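```bash
python3 -m jog '[[0,0,0,0,1],[0,0,0,0,1]]'
python3 -c "
from go import *
go(430,-187,150,180)"
```

```text
time: 7.4
tool_pos: [612.2, 295.4, 217.9]
tcp_rot: [179.6, 1.2, 180.0]
ft_force: [0.0, 0.3, -0.5]
finger_gap: 85.3
pos [612.2 295.4 217.9] [179.6    1.18 179.98] gap 85.3 F [ 0.   0.3 -0.5] t 7.4 j6 -68.5
shift [ 0.1834 -0.4829  0.0608] turn -0.0003
```

```bash
python3 -m jog '[[0.01,-0.03,0,0,1],[0.03,-0.08,0,0,1],[0.05,-0.13,0,0,1],[0.07,-0.18,0,0,1],[0.09,-0.23,0,0,1],[0.105,-0.28,0,0,1],[0.12,-0.33,0,0,1],[0.14,-0.38,0,0,1],[0.155,-0.42,0,0,1],[0.17,-0.455,0,0,1],[0.18,-0.475,0,0,1],[0.184,-0.483,0,0,1],[0.184,-0.483,0,0,1],[0.184,-0.483,0,0,1]]'
python3 -c "
from go import *
go(430,-187,150,180)"
```

```text
time: 8.8
tool_pos: [428.2, -186.5, 209.8]
tcp_rot: [179.5, 1.1, 180.0]
ft_force: [-0.7, -0.1, -0.4]
finger_gap: 85.4
pos [ 428.2 -186.5  209.8] [179.52   1.11 179.99] gap 85.4 F [-0.7 -0.1 -0.4] t 8.8 j6 -120.7
shift [-0.0006 -0.001   0.0598] turn -0.0002
```

```bash
python3 -m jog '[[0,0,0.03,0,1],[0,0,0.075,0,1]]'; python3 -m jog '[[0,0,0,0,1],[0,0,0,0,1]]'

```

```text
time: 9.0
tool_pos: [432.7, -185.6, 136.8]
tcp_rot: [179.7, 1.4, -179.9]
ft_force: [0.4, -1.1, -0.4]
finger_gap: 85.5
time: 9.2
tool_pos: [432.9, -184.0, 136.8]
tcp_rot: [179.6, 1.4, -179.8]
ft_force: [0.5, -0.5, 0.5]
finger_gap: 85.2
```

```bash
for m in '[[0.04,0,0,0,1]]' '[[0,0,0,0,1]]' '[[0,0,0,0,1],[0,0,0,0,1]]' '[[0,0,-0.04,0,1]]' '[[0,0,0,0,1]]'  '[[-0.04,0,0,0,1]]' '[[0,0,0,0,1]]' '[[0,0,0.04,0,1]]' '[[0,0,0,0,1]]'; do echo; done; python3 -m jog '[[0.04,0,0,0,1]]'|sed -n 2,3p;  python3 -m jog '[[0,0,0,0,1]]'|sed -n 2,3p; python3 -m jog '[[0,0,-0.04,0,1]]'|sed -n 2,3p;  python3 -m jog '[[0,0,0,0,1]]'|sed -n 2,3p; python3 -m jog '[[-0.04,0,0,0,1]]'|sed -n 2,3p;  python3 -m jog '[[0,0,0,0,1]]'|sed -n 2,3p
```

```text
tool_pos: [396.1, -184.2, 137.9]
tcp_rot: [179.7, 1.5, -179.6]
tool_pos: [393.5, -183.0, 138.2]
tcp_rot: [179.6, 1.4, -179.5]
tool_pos: [390.5, -181.6, 176.3]
tcp_rot: [179.4, 1.1, -179.5]
tool_pos: [394.4, -183.5, 184.7]
tcp_rot: [179.8, 1.7, -179.5]
tool_pos: [432.9, -182.9, 187.7]
tcp_rot: [179.9, 1.7, -179.5]
tool_pos: [437.2, -183.2, 190.6]
tcp_rot: [180.0, 2.0, -179.5]
```

```bash
python3 -m jog '[[0,0,0,0,1],[0,0,0,0,1],[0,0,0,0,1]]'|sed -n 2,3p; python3 -m jog '[[0,0,0.05,0,1]]'|sed -n 2,3p;  python3 -m jog '[[0,0,0,0,1]]'|sed -n 2,3p; python3 -m jog '[[0,0,0,0,1],[0,0,0,0,1],[0,0,0,0,1]]'|sed -n 2,3p
```

```text
tool_pos: [437.4, -183.3, 191.7]
tcp_rot: [-180.0, 2.1, -179.5]
tool_pos: [443.9, -186.2, 149.0]
tcp_rot: [-179.6, 2.8, -179.5]
tool_pos: [439.1, -183.7, 142.2]
tcp_rot: [-179.9, 2.2, -179.5]
tool_pos: [439.9, -184.3, 144.1]
tcp_rot: [-179.8, 2.4, -179.5]
```

```bash
python3 -m jog '[[0,0,-0.05,0,1]]'|sed -n 2,3p;  python3 -m jog '[[0,0,0,0,1],[0,0,0,0,1],[0,0,0,0,1],[0,0,0,0,1]]'|sed -n 2,3p; python3 -m jog '[[0,0,0.02,0,1],[0,0,0.04,0,1],[0,0,0.045,0,1],[0,0,0.045,0,1],[0,0,0.045,0,1]]'|sed -n 2,3p; python3 -m jog '[[0,0,-0.05,0,1]]'|sed -n 2,3p;  python3 -m jog '[[0,0,0,0,1],[0,0,0,0,1],[0,0,0,0,1],[0,0,0,0,1]]'|sed -n 2,3p; 
```

```text
tool_pos: [434.5, -182.2, 187.2]
tcp_rot: [179.9, 1.8, -179.5]
tool_pos: [434.2, -182.1, 186.7]
tcp_rot: [179.8, 1.8, -179.5]
tool_pos: [435.9, -182.1, 142.3]
tcp_rot: [179.9, 1.8, -179.5]
tool_pos: [430.7, -180.1, 186.2]
tcp_rot: [179.5, 1.2, -179.5]
tool_pos: [430.4, -180.0, 185.7]
tcp_rot: [179.5, 1.2, -179.5]
```

Stopping mid-motion had tilted the tool. An upward pulse at the gear's side can level it, so I'll do that later. Now the sleeve.

```bash
python3 -c "
from go import *
go(430,-187,7,180)"
```

```text
pos [ 430.4 -180.   185.7] [ 179.49    1.18 -179.52] gap 85.3 F [ 0.2 -0.7  0.2] t 12.1 j6 -120.4
shift [ 0.0041 -0.0086  0.1786] turn 0.0083
```

```bash
python3 -m jog '[[0.002,-0.004,0.03,0.008,1],[0.004,-0.009,0.07,0.008,1],[0.004,-0.009,0.11,0.008,1],[0.004,-0.009,0.145,0.008,1],[0.004,-0.009,0.165,0.008,1],[0.004,-0.009,0.176,0.008,1],[0.004,-0.009,0.178,0.008,1],[0.004,-0.009,0.178,0.008,1],[0.004,-0.009,0.178,0.008,0.35],[0.004,-0.009,0.178,0.008,0.3],[0.004,-0.009,0.178,0.008,0.3],[0.004,-0.009,0.178,0.008,0.3],[0.004,-0.009,0.178,0.008,0.3],[0.004,-0.009,0.178,0.008,0.3],[0.004,-0.009,0.178,0.008,0.3],[0.004,-0.009,0.178,0.008,0.3]]' 25
python3 -c "
from go import *
cv2.imwrite('pics/e5.png',crop(r.snapshot('scene'),(230,235),50,6,''))
go(585,-298,24,180)"
```

```text
time: 13.7
tool_pos: [430.9, -187.8, 8.7]
tcp_rot: [179.5, 1.3, -180.0]
ft_force: [-1.4, 0.8, 6.0]
finger_gap: 41.2
pos [ 430.9 -187.9    8.7] [ 179.53    1.25 -179.98] gap 41.5 F [-1.5  0.5  6.7] t 13.75 j6 -121.2
shift [-0.1544 -0.1101 -0.0128] turn 0.0004
```

View pics/e5.png

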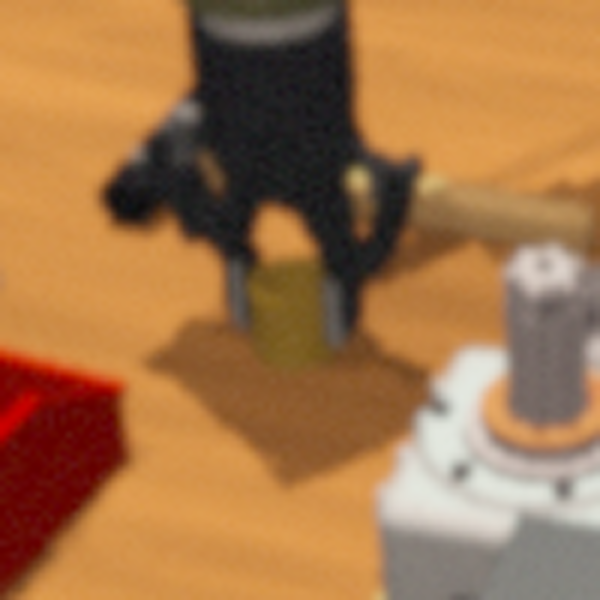

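```bash
python3 -m jog '[[0,0,-0.03,0,0.3],[0,0,-0.07,0,0.3],[-0.02,-0.015,-0.1,0,0.3],[-0.05,-0.035,-0.12,0,0.3],[-0.085,-0.06,-0.12,0,0.3],[-0.12,-0.085,-0.12,0,0.3],[-0.145,-0.104,-0.11,0,0.3],[-0.154,-0.11,-0.08,0,0.3],[-0.154,-0.11,-0.05,0,0.3],[-0.154,-0.11,-0.025,0,0.3],[-0.154,-0.11,-0.008,0,0.3],[-0.154,-0.11,-0.004,0,0.3],[-0.154,-0.11,-0.004,0,0.3],[-0.154,-0.11,-0.004,0,0.3]]'
python3 -c "
from go import *
cv2.imwrite('pics/e6.png',crop(r.snapshot('scene'),(155,270),50,6,''))
go(585,-298,15,180)"
```

```text
time: 15.15
tool_pos: [585.8, -298.4, 17.0]
tcp_rot: [179.6, 1.4, -180.0]
ft_force: [-0.4, 0.2, -1.1]
finger_gap: 40.6
pos [ 586.  -298.5   17.2] [ 179.62    1.4  -179.97] gap 40.6 F [-0.3 -0.6 -1.1] t 15.2 j6 -122.5
shift [0.001  0.0005 0.0022] turn 0.0005
```

View pics/e6.png

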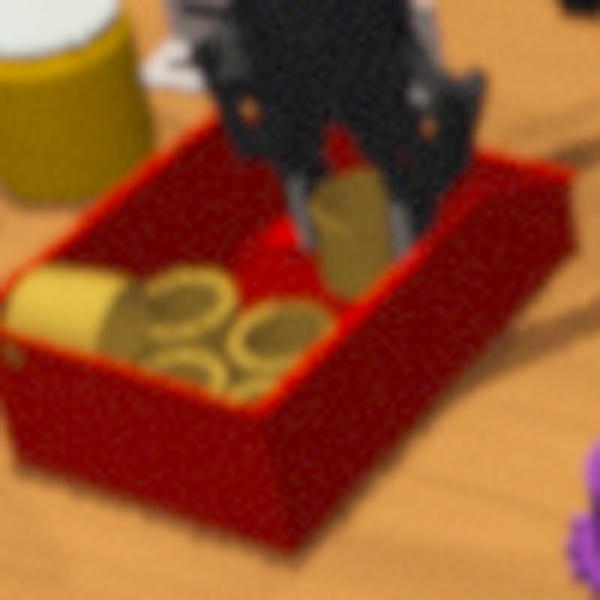

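The sleeve swung a little in the pads but is inside the bin, so I'll release it low.

```bash
python3 -m jog '[[0,0,0.003,0,0.45],[0,0,0.003,0,0.55],[0,0,0.003,0,0.65],[0,0,0.003,0,0.65],[0,0,-0.015,0,0.65],[0,0,-0.04,0,0.65],[0,0,-0.08,0,0.7],[0,0,-0.12,0,1],[0,0,-0.16,0,1],[0,0,-0.18,0,1],[0,0,-0.18,0,1],[0,0,-0.18,0,1],[0,0,-0.18,0,1]]'
python3 -c "
from go import *
cv2.imwrite('pics/e7.png',crop(r.snapshot('scene'),(155,270),50,6,''))
go(400,197,205,202.5)"
```

```text
time: 16.5
tool_pos: [580.8, -299.2, 195.6]
tcp_rot: [179.5, 1.3, -180.0]
ft_force: [-0.4, 0.1, -0.4]
finger_gap: 85.5
pos [ 580.6 -299.1  195.2] [ 179.52    1.24 -179.98] gap 85.4 F [-0.4 -0.1 -0.6] t 16.55 j6 -122.5
shift [ 0.1802  0.4963 -0.0096] turn -0.3923
```

View pics/e7.png

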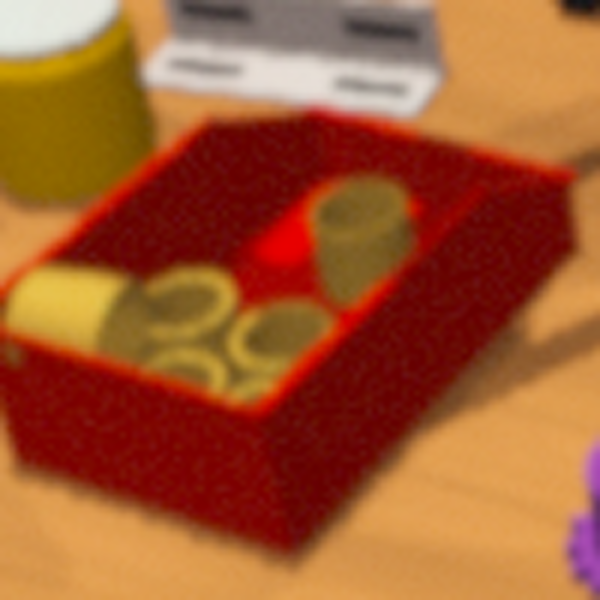

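Sleeve stands upright in its bin. Now over to the gear.

```bash
python3 -m jog '[[0.01,0.03,-0.008,-0.05,1],[0.03,0.075,-0.008,-0.1,1],[0.05,0.12,-0.008,-0.15,1],[0.065,0.165,-0.008,-0.2,1],[0.08,0.21,-0.008,-0.25,1],[0.095,0.255,-0.008,-0.3,1],[0.11,0.3,-0.008,-0.35,1],[0.13,0.345,-0.008,-0.39,1],[0.145,0.39,0.0,-0.392,1],[0.16,0.43,0.01,-0.392,1],[0.17,0.465,0.02,-0.392,1],[0.178,0.485,0.025,-0.392,1],[0.18,0.496,0.03,-0.392,1],[0.18,0.496,0.03,-0.392,1],[0.18,0.496,0.03,-0.392,1],[0.18,0.496,0.03,-0.392,1]]'
python3 -m jog '[[0,0,-0.05,0,1]]'|sed -n 2,3p;  python3 -m jog '[[0,0,0,0,1],[0,0,0,0,1],[0,0,0,0,1],[0,0,0,0,1]]'|sed -n 2,3p
```

```text
time: 18.15
tool_pos: [401.6, 196.1, 165.5]
tcp_rot: [-179.9, 1.3, -157.6]
ft_force: [-0.2, -0.6, -0.3]
finger_gap: 85.4
tool_pos: [396.8, 193.2, 208.8]
tcp_rot: [-180.0, 0.6, -157.7]
tool_pos: [396.7, 192.7, 208.2]
tcp_rot: [-180.0, 0.5, -157.7]
```

```bash
python3 -m jog '[[0,0,0.02,0,1],[0,0,0.04,0,1],[0,0,0.045,0,1],[0,0,0.045,0,1],[0,0,0.045,0,1]]'|sed -n 2,3p; python3 -m jog '[[0,0,-0.045,0,1]]'|sed -n 2,3p;  python3 -m jog '[[0,0,0,0,1],[0,0,0,0,1],[0,0,0,0,1],[0,0,0,0,1]]'|sed -n 2,3p
python3 -c "
from go import *
from fit import *
cv2.imwrite('pics/e8.png',crop(r.snapshot('scene'),(365,250),50,6,''))
s=r.snapshot('scene'); print(fitstar(s,55,(400,197),white(s),12.7,16.7,7,22)[0])
go(400.3,197,25,202.5)
print(Ro.from_euler('xyz',r.sense()['tcp_rot'],degrees=True).as_matrix()[:,2].round(4))"
```

```text
tool_pos: [397.4, 192.9, 163.9]
tcp_rot: [-180.0, 0.6, -157.7]
tool_pos: [393.6, 191.6, 204.1]
tcp_rot: [180.0, -0.0, -157.7]
tool_pos: [393.4, 191.5, 203.7]
tcp_rot: [180.0, -0.1, -157.7]
(np.float64(-0.8911), np.float64(399.6), np.float64(196.9), np.float64(19.7))
pos [393.3 191.5 203.6] [ 1.7999e+02 -9.0000e-02 -1.5773e+02] gap 85.5 F [-0.8 -0.3 -0.6] t 19.75 j6 -93.0
shift [-0.0089  0.0024  0.1786] turn -0.004
[-1.6e-03 -5.0e-04 -1.0e+00]
```

View pics/e8.png

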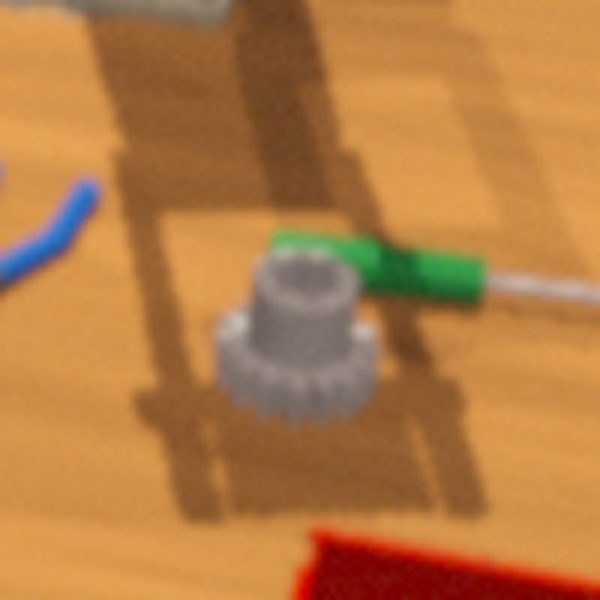

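Tool is level again. Descending on the gear's hub.

```bash
python3 -m jog '[[-0.004,0.001,0.03,-0.004,1],[-0.009,0.002,0.07,-0.004,1],[-0.009,0.002,0.11,-0.004,1],[-0.009,0.002,0.145,-0.004,1],[-0.009,0.002,0.165,-0.004,1],[-0.009,0.002,0.175,-0.004,1],[-0.009,0.002,0.178,-0.004,1],[-0.009,0.002,0.178,-0.004,1],[-0.009,0.002,0.178,-0.004,1],[-0.009,0.002,0.178,-0.004,0.35],[-0.009,0.002,0.178,-0.004,0.3],[-0.009,0.002,0.178,-0.004,0.3],[-0.009,0.002,0.178,-0.004,0.3],[-0.009,0.002,0.178,-0.004,0.3],[-0.009,0.002,0.178,-0.004,0.3],[-0.009,0.002,0.178,-0.004,0.3],[-0.009,0.002,0.178,-0.004,0.3]]' 80
python3 -c "
from go import *
cv2.imwrite('pics/e9.png',crop(r.snapshot('scene'),(365,250),50,6,''))
go(580.5,-1.5,220,180)"
```

```text
time: 21.45
tool_pos: [401.4, 196.8, 26.6]
tcp_rot: [-180.0, -0.0, -157.5]
ft_force: [-1.6, -1.9, 6.9]
finger_gap: 44.1
pos [401.4 196.8  26.6] [-1.7998e+02 -1.0000e-02 -1.5750e+02] gap 43.7 F [-1.4 -1.2  6.7] t 21.5 j6 -92.9
shift [-0.0896 -0.2518 -0.1933] turn 0.3927
```

View pics/e9.png

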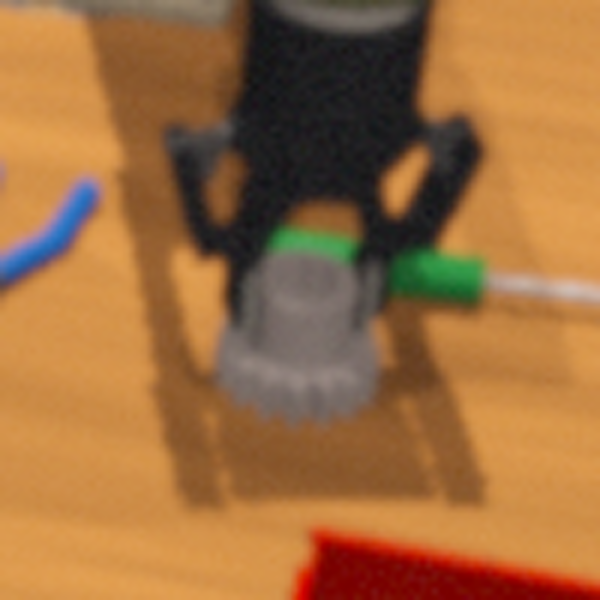

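```bash
python3 -m jog '[[0,0,-0.015,0,0.3],[0,0,-0.04,0,0.3],[0,0,-0.08,0,0.3],[0,0,-0.12,0,0.3],[-0.005,-0.015,-0.155,0.05,0.3],[-0.015,-0.04,-0.185,0.1,0.3],[-0.03,-0.08,-0.2,0.15,0.3],[-0.045,-0.12,-0.205,0.2,0.3],[-0.06,-0.16,-0.205,0.25,0.3],[-0.072,-0.2,-0.205,0.3,0.3],[-0.082,-0.23,-0.205,0.34,0.3],[-0.088,-0.247,-0.205,0.37,0.3],[-0.09,-0.252,-0.205,0.377,0.3],[-0.09,-0.252,-0.205,0.377,0.3],[-0.09,-0.252,-0.205,0.377,0.3],[-0.09,-0.252,-0.205,0.377,0.3]]'
python3 -c "
from go import *
cv2.imwrite('pics/f1.png',crop(r.snapshot('scene'),(272,215),50,8,'')[:600])
cv2.imwrite('pics/f2.png',crop(r.snapshot('top'),(262,155),40,8,'')[:600])
go(580.5,-1.5,208.6,180.9)"
```

```text
time: 23.1
tool_pos: [580.4, -0.5, 231.5]
tcp_rot: [-180.0, -0.0, -179.0]
ft_force: [0.7, 0.3, -5.7]
finger_gap: 44.0
pos [580.6  -0.7 231.8] [-179.99    0.   -179.02] gap 44.2 F [-0.2  0.6 -6.7] t 23.2 j6 -96.1
shift [ 0.0001 -0.0008  0.0232] turn 0.0015
```

View pics/f1.png

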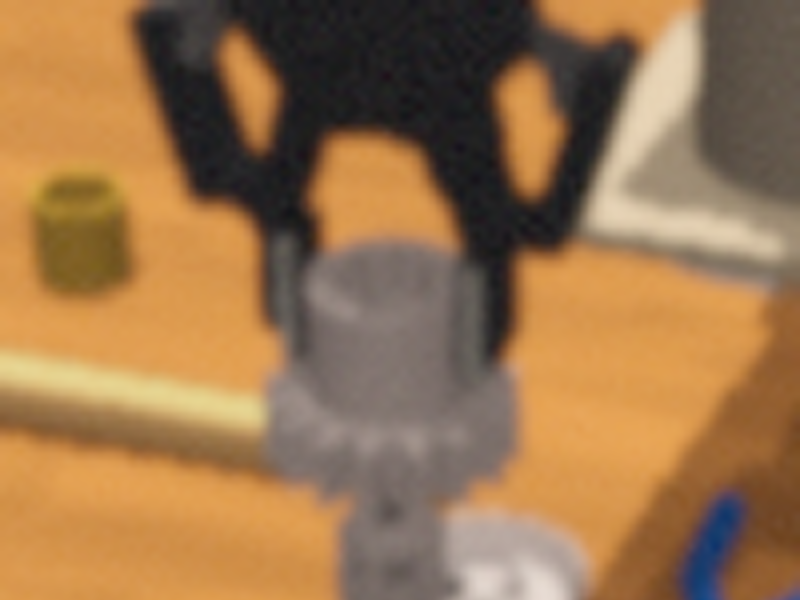

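View pics/f2.png

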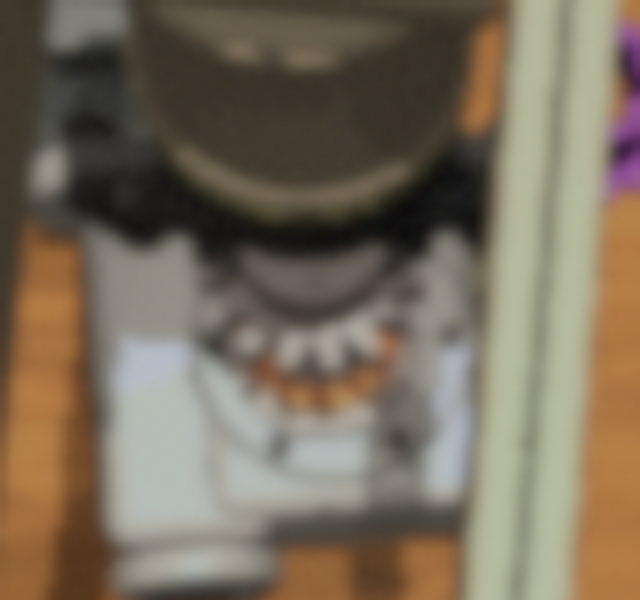

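```bash
python3 - <<'E'
from go import *
from fit import *
s=r.snapshot('scene')
w=white(s)
for z in (258,260,262): print(fitstar(s,z,(580.5,-1),w,12.7,16.7,7,20)[:3])
print(fitstar(s,182,(580.5,-1.5),w,12,16,6,18)[:2])
print(proj(s,[580.5,-1.5,182]),proj(s,[580.5,-1.5,260]))
E
```

```text
[(np.float64(-0.4169), np.float64(578.1), np.float64(-1.6), np.float64(51.2)), (np.float64(-0.4144), np.float64(577.7), np.float64(-1.8), np.float64(57.4)), (np.float64(-0.4114), np.float64(577.7), np.float64(-1.6), np.float64(1.3))]
[(np.float64(-0.4244), np.float64(580.9), np.float64(-0.4), np.float64(57.7)), (np.float64(-0.4177), np.float64(580.9), np.float64(-0.5), np.float64(1.5)), (np.float64(-0.415), np.float64(580.9), np.float64(-0.6), np.float64(57.6))]
[(np.float64(-0.4154), np.float64(584.4), np.float64(0.8), np.float64(50.7)), (np.float64(-0.3956), np.float64(584.1), np.float64(0.7), np.float64(41.3)), (np.float64(-0.3799), np.float64(582.9), np.float64(-0.5), np.float64(59.7))]
[(np.float64(-0.5742), np.float64(569.1), np.float64(0.9), np.float64(48.2)), (np.float64(-0.5733), np.float64(570.3), np.float64(-0.4), np.float64(54.6))]
[270.2438695  229.21363296] [269.44893263 199.29466765]
```

```bash
python3 -m jog '[[0,-0.0008,0.008,0.0015,0.3],[0,-0.0008,0.016,0.0015,0.3],[0,-0.0008,0.02,0.0015,0.3],[0,-0.0008,0.022,0.0015,0.3],[0,-0.0008,0.024,0.0015,0.3],[0,-0.0008,0.026,0.0015,0.3],[0,-0.0008,0.028,0.0015,0.3],[0,-0.0008,0.028,0.0015,0.3]]'; python3 -c "
from go import *
cv2.imwrite('pics/f3.png',crop(r.snapshot('scene'),(272,215),50,8,'')[:600])
go(580.5,-1.5,208.6,180.9);print(r.sense()['wrist_torque'].round(2))"
```

```text
time: 24.05
tool_pos: [580.6, -1.6, 203.6]
tcp_rot: [-180.0, -0.0, -179.1]
ft_force: [-0.4, 0.2, -6.1]
finger_gap: 44.1
pos [580.7  -1.6 203.9] [-179.99    0.   -179.11] gap 44.1 F [ 0.3  0.3 -6.1] t 24.1 j6 -96.1
shift [ 0.0002  0.0001 -0.0047] turn -0.0003
[ 0.01 -0.03 -0.03]
```

View pics/f3.png

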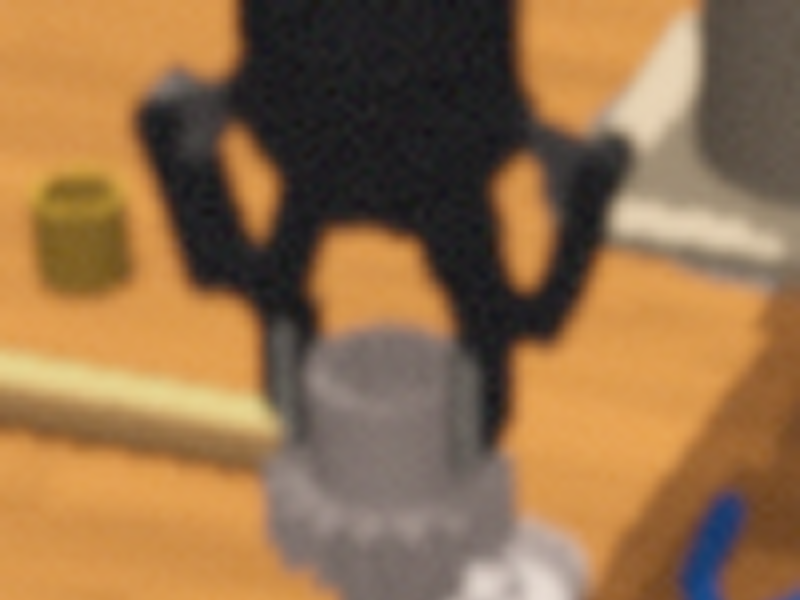

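No contact force at an estimated 5 mm below the shaft's end. It may already be entering, so I'll continue slowly.

```bash
python3 -m jog '[[0,0,0.002,0,0.3],[0,0,0.004,0,0.3],[0,0,0.006,0,0.3],[0,0,0.008,0,0.3],[0,0,0.008,0,0.3]]';python3 -m jog '[[0,0,0.003,0,0.3],[0,0,0.006,0,0.3],[0,0,0.009,0,0.3],[0,0,0.012,0,0.3],[0,0,0.012,0,0.3]]'
```

```text
time: 24.6
tool_pos: [580.4, -1.6, 195.3]
tcp_rot: [-180.0, -0.0, -179.1]
ft_force: [0.3, 0.5, -5.6]
finger_gap: 44.2
time: 25.1
tool_pos: [580.0, -1.6, 182.5]
tcp_rot: [-180.0, -0.1, -179.1]
ft_force: [0.2, 0.6, -6.6]
finger_gap: 43.8
```

It's in the splines, about 26 mm down with no force. Continuing.

```bash
python3 -m jog '[[0,0,0.005,0,0.3],[0,0,0.012,0,0.3],[0,0,0.02,0,0.3],[0,0,0.027,0,0.3],[0,0,0.032,0,0.3],[0,0,0.034,0,0.3],[0,0,0.034,0,0.3]]' 100;python3 -m jog '[[0,0,0.002,0,0.3],[0,0,0.004,0,0.3],[0,0,0.006,0,0.3],[0,0,0.006,0,0.3]]'
```

```text
time: 25.8
tool_pos: [579.8, -1.6, 148.1]
tcp_rot: [-180.0, -0.1, -179.1]
ft_force: [1.4, -0.1, -6.5]
finger_gap: 43.8
time: 26.2
tool_pos: [580.0, -1.6, 143.0]
tcp_rot: [-180.0, -0.1, -179.1]
ft_force: [-5.4, 0.4, 3.8]
finger_gap: 43.9
```

```bash
python3 -m jog '[[0,0,0.001,0,0.3],[0,0,0.002,0,0.3],[0,0,0.003,0,0.3],[0,0,0.003,0,0.3]]';python3 -m jog '[[0,0,0.001,0,0.3],[0,0,0.002,0,0.3],[0,0,0.003,0,0.3],[0,0,0.003,0,0.3]]'
```

```text
time: 26.6
tool_pos: [580.1, -1.5, 141.0]
tcp_rot: [-180.0, -0.1, -179.1]
ft_force: [-5.5, 0.9, 7.4]
finger_gap: 43.5
time: 27.0
tool_pos: [580.2, -1.6, 139.3]
tcp_rot: [-180.0, -0.0, -179.1]
ft_force: [-8.1, 0.2, 9.8]
finger_gap: 43.4
```

```bash
python3 -m jog '[[0.0005,0,0.001,0,0.3],[0.0005,0,0.003,0,0.3],[0.0005,0,0.004,0,0.3],[0.0005,0,0.004,0,0.3]]';python3 -m jog '[[0.0005,0,0.001,0,0.3],[0.001,0,0.003,0,0.3],[0.001,0,0.004,0,0.3],[0.001,0,0.004,0,0.3]]'
python3 -c "
from go import *
cv2.imwrite('pics/g1.png',crop(r.snapshot('scene'),(272,235),35,10,'')[:600])
cv2.imwrite('pics/g2.png',crop(r.snapshot('top'),(262,155),40,8,'')[:600])"
```

```text
time: 27.4
tool_pos: [580.4, -1.6, 138.7]
tcp_rot: [-180.0, 0.1, -179.1]
ft_force: [-12.5, 0.5, 20.1]
finger_gap: 43.4
time: 27.8
tool_pos: [580.4, -1.5, 138.7]
tcp_rot: [-179.9, 0.3, -179.1]
ft_force: [-12.4, 1.6, 22.2]
finger_gap: 43.6
```

View pics/g1.png

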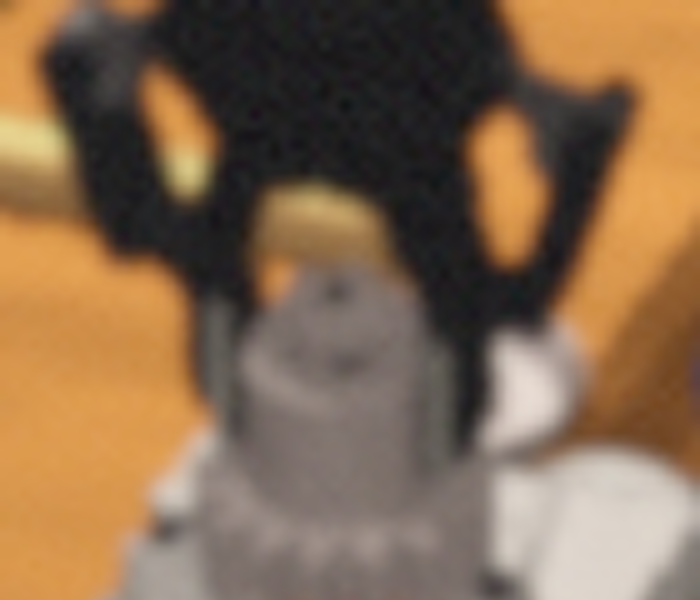

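```bash
python3 -m jog '[[0.001,0,0.002,0,0.3],[0.001,0,0.004,0,0.3],[0.001,0,0.004,0,0.3],[0.001,0,0.004,0,0.3],[0.001,0,0.004,0,0.3],[0.001,0,0.004,0,0.3]]'
python3 -c "
from go import *
for i in range(10): s=r.snapshot('scene')
q=r.sense();print(q['tool_pos'],q['tcp_rot'],q['ft_force'],q['time'],q['finger_gap'])
cv2.imwrite('pics/g3.png',s['pixels'][:,:,::-1])
cv2.imwrite('pics/g4.png',crop(s,(272,240),14,20,''))"
```

```text
time: 28.5
tool_pos: [580.5, -1.5, 138.7]
tcp_rot: [-179.9, 0.4, -179.1]
ft_force: [-12.8, 0.6, 23.4]
finger_gap: 43.6
[580.42479665  -1.54048601 138.67586309] [-179.93277359    0.42916818 -179.08065538] [-12.96400477   0.95671682  23.79124146] 29.0 43.83363966183569
```

View pics/g3.png

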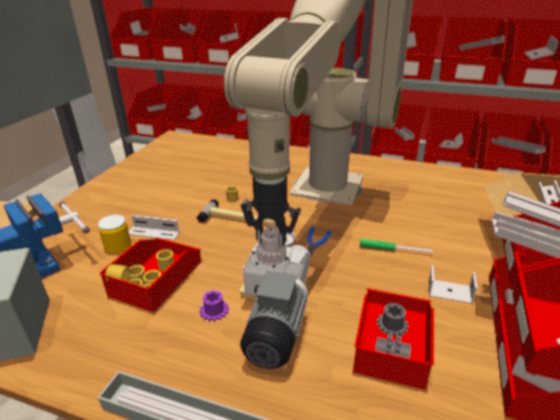

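View pics/g4.png

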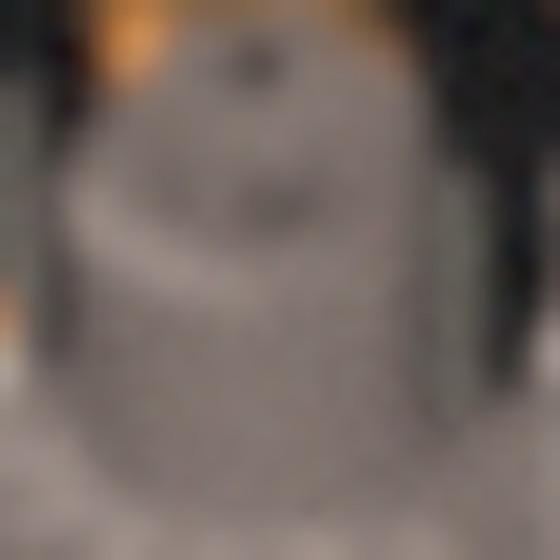

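Everything is in place and steady. The press force is about 30 N, and the TCP has stopped at 138.7 mm, where I'd expect the solid stop. Handing in.

```bash
python3 -c "
from bench import r
print(r.hand_in()); s=r.sense(); print(s['tool_pos'],s['ft_force'],s['time'])"
```

```text
the job is handed in; nothing more can be done
None
the job is handed in; nothing more can be done
```

I finished the changeover and handed it in at about 29 s. The gear is still held pressed home on the shaft. No verdict was reported.

- **Sprocket:** I lifted it off the shaft and left it standing hub up in the front of the sprocket bin.
- **Sleeve:** I took the one farther from the base and left it standing in the sleeve bin. It swung a little in the pads on the way but landed upright.
- **Gear:** I turned it about 21.5° to line up with the splines, and it slid on at the first try with no measurable contact force.
- **Pressed home:** the spring force rose from about 10 N to 16 N at the rate expected of the washer. Travel then stopped at TCP height 138.7 mm, which matches the washer's solid stop. After 0.5 s of holding, the push was about 30 N and steady.

**Less certain at the end:**
- A sideways force of about 13 N remains at the wrist, and the tool is tilted about 0.4° (the limit is 0.06 rad, about 3.4°).
- I worked out the washer travel from force and height, as it cannot be read directly.
- The retaining-ring groove shows above the hub only as a dark patch in a low-resolution picture, so I could not confirm by eye that all of it is clear.
- By eye, the visible bystanders in the last picture look unmoved. The dish is mostly hidden behind the arm, and I did not measure any of them.

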